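Lock and clamp the carver's workholder

TASK

Get the blue workholder ready for carving. First take the red screwdriver out of the wooden tool block and use it to turn the holder's slotted brass selector a quarter turn clockwise, so that the slot lines up with the green marks; stand the screwdriver back in its hole. Then, with the orange lever still standing, screw the lever bolt clockwise until it is snug and fold its lever down flat along the clamp strap, leaving the other things on the bench where they are.

Things in the scene. Friction and masses are not known exactly. Their poses are not given: they have to be found in the camera images.
- workholder: Blue cast workholder fixed to the bench, 256 x 110 mm, plate top 42 mm high; origin on the bench under its middle, x along its length. Selector (housing 58 mm across, 50 high) at x = -85 mm, bolt at x = +15; a wooden work 95 mm wide, 95 high, at x = +45 to +130, and a steel strap over it (x = -23 to +127, top 99 high when snug). Red marks lie along x, green (locked) along y of the selector.
- slot (a point): Centre of the slot's floor in the square brass selector head (40 x 40 mm, 64 mm high over the bench). The slot is 29 mm long along this frame's x, 6 mm wide, 10 mm deep, open above, closed at its ends; the frame turns with the selector, z up.
- selector (a joint): Turn of the selector, rad: 0 = slot along the holder's x (red marks), grows clockwise seen from above, stops hard at 1.571 (slot at the green marks). Friction 0.08 N m, stays where left. The blade has about 0.17 rad of play in the slot either way.
- screwdriver: Loose flat screwdriver, 0.16 kg, standing tip down in the hole of the tool block. Origin at the tip, z up. 180 mm long: blade 18 mm wide along its x and 3 mm thick along its y, 18 mm high; shaft 12 mm across; red square handle 30 x 30 mm (faces square to x and y) from 85 to 180 mm above the tip; its lower shoulder rests on the block.
- tip (a point): Tip of the screwdriver's blade, middle of its end; same axes as the screwdriver.
- toolblock: Wooden block fixed to the bench, 136 x 80 mm (x, y), 90 mm high, origin on the bench under its middle. Two wood-handled chisels fixed at x = +49 and -49 mm, 18 mm across, reach 165 mm high; seven fixed punches along both long sides reach 103 mm. So the handle is best taken with the fingers closing along the block's y.
- hole (a point): Middle of the mouth of the screwdriver's round hole, 25 mm across, goes right through the block, 90 mm above the bench; the axes are the block's.
- bolt (a joint): How far the lever bolt is still unscrewed, rad: 0 = snug against a hard stop; it falls as the bolt is turned clockwise seen from above. Starts at 1.7 to 2.9. The bolt, lever and strap sink 1.6 mm per rad. Friction 0.12 N m, stays where left.
- pivot (a point): Pivot of the lever in the bolt's head, on the bolt's axis, 123 mm above the bench when snug. The frame turns with the bolt: its x is the way the lever folds, y its hinge; when snug its x is along the workholder's x (over the work).
- lever (a joint): Lever angle, rad: 0 = standing straight up, 1.571 = folded flat towards the pivot frame's x, stopped at both ends. Friction 0.15 N m, stays where left.
- lever_tip (a point): Middle of the end of the orange lever, 106 mm from the pivot along the lever; the lever is 26 mm wide (y) and 12 mm thick (x); this frame's z points out along the lever. A white stripe marks its back face (-x), the face to push to fold it.
- jar: Bystander, leave alone: steel-capped jar, 60 mm across, 90 high, origin under its base.
- hammer: Bystander, leave alone: hammer lying flat, 190 mm long, origin on the table near its middle.
- abrasive_roll: Bystander, leave alone: red ring of abrasive, 72 mm across, 45 high, origin under its base.
- brush: Bystander, leave alone: brush lying flat, 190 mm long.
- mug: Bystander, leave alone: blue mug, 76 mm across, 85 high, origin under its base.
- polish_bar: Bystander, leave alone: brown polishing bar 70 x 40 x 30 mm high, origin under its base.
Mind the look-alikes: they are no part of the job. There is more than one size of the screwdriver; the one meant has the size given above.

How it is judged:
By the outcome, as a careful person would: the job done as asked, in the order asked, and still so for the second after the job is handed in, with the robot touching nothing.
It also fails if it takes over 72 s, if anything falls off the work surface, if the arm or the gripper's body presses on something with over 40 N, if the wrist force passes 120 N, or if a joint passes its speed limit or range.

ROBOT

A 6-joint arm with a two-finger parallel gripper is mounted at the origin on the work surface. World frame = base frame: x ahead of the robot, y to its left, z up, the work surface at z = 0. Lengths are in m, angles in rad, forces in N, time in s.
With the tool pointing down it reaches from about 0.2 to 0.875 m from the base axis. Payload 3.4 kg.
Tool frame: the origin (TCP) lies between the finger pads; the fingertips stand 25 mm ahead of it and the grasp point (between the pads) lies 6 mm ahead of it (r.nose_length is the z of the fingertips in the tool frame, in m); z points along the fingers, y is the line along which they close (so a half turn about z gives the same grasp; the last joint's range is limited). The gripper opens to 94 mm and grips with 3 to 60 N. Pads are 16 mm wide; open, the fingers measure 119 mm over their backs; the gripper's body (75 mm by 177 mm) begins 78 mm behind the grasp point.
Start: joints at [1.095, 0.276, 1.505, -0, 1.361, -0.121], TCP at [0.2, 0.539, 0.23] pointing down, gripper open.
Joint ranges: [-2.89, 2.89], [-0.75, 2.08], [0.22, 2.7], [-1.18, 4.32], [0.11, 2.71], [-2.7, 2.7]. Speed limits (rad/s): [2.57, 2.57, 3.14, 3.14, 3.14, 3.14].

INTERFACE

Orientations are given as a unit quaternion [w, x, y, z].
In Python, from plant import r, gripper_to, inverse_kinematics, vision, models, telemetry gives the robot as it stands. Calls block until the motion is done:
- r.move_to(position, orientation): joint-space move of the TCP to a pose.
- r.move_l(position, rot=None, vel=0.15, guard=None): straight line of the TCP; rot=None keeps the orientation; vel is the mean speed in m/s. With guard (N) it stops when the force on the tool has changed by that much, and returns True; else False.
- r.movej(angles): joint-space move.
- gripper_to(opening, f_grip=None): finger opening in m; f_grip is the grip in N (None keeps the last); returns when the fingers have stopped.
- r.hold(seconds).
- inverse_kinematics(position, orientation): joint angles nearest the present ones, or None.
- vision.snapshot(name): name is "side" or "top" or "wrist"; returns the picture (384x512x3 uint8, red, green, blue); there is no depth.
- vision.get_calibration(name): a dict with "fx", "fy", "cx", "cy" (pixels), "position" and "orientation" of the camera in the world. Camera axes: x right, y down, z forward; pixel columns grow to the right and rows downward; lengths in m; the calibration is good to about 2 mm. A picture is of the moment at which its call begins: read the wrist's pose just before it. get_calibration takes no time and is no camera call; for the wrist camera it gives the pose at the moment of the call.
A pose or a line that the arm cannot do raises r.PlanningError and nothing moves.
- r.sign_off(): hands the job in; it is judged then, once.
Trained networks look in the newest picture that a camera, given by its name, has taken for a name from the list of things; names that differ only in an ending like _2 or _b are one class to them, and where a whole thing is asked for, a point or a joint stands for the part that bears it (a point fixed in the world has none). Each returns a list of dicts, best first, with "score" (0 to 1); they miss things now and then, are a little off and sometimes report something else, mostly with a low value. They report only what shows in the picture. A call takes as long as a camera call. They do not tell look-alikes from the thing itself.
- models.boxes_of(thing, camera): "at" ([x, y, z] in m, in world coordinates, good to about 4 mm: the middle of the surface that is visible of it).
- models.regions_of(thing, camera): "pixels" (384x512 bool, what is visible of it).
- models.mark_of(thing, camera): "at" ([x, y, z] in m, in world coordinates, good to about 4 mm: a listed point, or the origin of a listed thing).
Readings, each from a call of its own:
- telemetry.current_t(): time.
- telemetry.current_joints(): joint angles.
- telemetry.current_dq(): joint speeds.
- telemetry.current_joint_efforts(): joint torques, N m.
- telemetry.current_ee_pos(): TCP position.
- telemetry.current_tool_rot(): TCP orientation.
- telemetry.current_wrist_force(): force on the tool from outside, world axes, zero at the start.
- telemetry.current_torque(): the same for the moment, N m.
- telemetry.current_opening(): finger opening in m.
- telemetry.current_finger_force(): force on a finger pad.
Only numpy, scipy, OpenCV 4.12 (cv2) and the standard library are available. Lean on these libraries where they do the work, as an engineer would, in place of code of your own. Each camera call takes 0.05 s, during which the arm holds its last target. There are 200 camera calls.

## Working session

There is one attempt and no reset: what is moved stays moved. The work goes in short steps, each a Python script; the robot and the scene stay as the last script left them, time stands still between calls to the robot, and variables do not carry over. Pictures are saved under pics/ and viewed, at most 10 in all, crops included, and the job is handed in when it is done.

```bash
ls; mkdir -p pics; python3 - <<'E'
from plant import r, vision, models, telemetry
import cv2, numpy as np
ims=[]
for c in ("side","top"):
    im=vision.snapshot(c); ims.append(im); cv2.imwrite(f"pics/{c}0.png",im[:,:,::-1])
    k=vision.get_calibration(c); print(c,{a:np.round(b,3) for a,b in k.items()})
    for t in ("workholder","slot","screwdriver","tip","toolblock","hole","pivot","lever_tip"):
        for f in ("mark_of",):
            print(t,[(np.round(d["at"],3),round(d["score"],2)) for d in getattr(models,f)(t,c)])
    for t in ("screwdriver","lever","hammer","jar","mug"):
            print('box',t,[(np.round(d["at"],3),round(d["score"],2)) for d in models.boxes_of(t,c)])
print(telemetry.current_t())
E
```

```text
pics
side {'fx': np.float64(398.762), 'fy': np.float64(398.762), 'cx': np.float64(252.404), 'cy': np.float64(195.008), 'position': array([0.435, 0.792, 0.878]), 'orientation': array([ 0.032, -0.082,  0.912, -0.4  ])}
workholder [(array([ 0.559, -0.183,  0.001]), 0.63)]
slot [(array([0.497, 0.172, 0.09 ]), 0.62), (array([ 0.541, -0.264,  0.051]), 0.58)]
screwdriver [(array([0.48 , 0.316, 0.004]), 0.77), (array([0.544, 0.051, 0.004]), 0.49)]
tip [(array([ 0.479,  0.312, -0.002]), 0.86), (array([ 0.542,  0.055, -0.001]), 0.76)]
toolblock [(array([0.77 , 0.009, 0.001]), 0.73), (array([0.496, 0.173, 0.004]), 0.56)]
hole [(array([0.497, 0.172, 0.095]), 0.79)]
pivot [(array([ 0.563, -0.164,  0.127]), 0.8)]
lever_tip [(array([ 0.554, -0.174,  0.233]), 0.76), (array([ 0.371, -0.39 ,  0.001]), 0.2)]
box screwdriver [(array([0.494, 0.188, 0.164]), 0.88), (array([0.48 , 0.328, 0.208]), 0.66), (array([0.542, 0.06 , 0.102]), 0.49)]
box lever [(array([ 0.553, -0.159,  0.183]), 0.52), (array([ 0.557, -0.16 ,  0.162]), 0.21)]
box hammer [(array([ 0.552, -0.158,  0.159]), 0.69), (array([0.743, 0.021, 
[... 657 characters left out ...]
8, -0.   ]), 0.61)]
toolblock [(array([0.497, 0.171, 0.   ]), 0.63)]
hole [(array([0.496, 0.171, 0.087]), 0.59)]
pivot [(array([ 0.373, -0.391,  0.001]), 0.75), (array([ 0.559, -0.164,  0.127]), 0.51)]
lever_tip [(array([ 0.55 , -0.172,  0.231]), 0.59)]
box screwdriver [(array([0.479, 0.305, 0.245]), 0.79), (array([0.565, 0.047, 0.108]), 0.52)]
box lever [(array([ 0.549, -0.164,  0.22 ]), 0.54)]
box hammer [(array([ 0.553, -0.158,  0.139]), 0.61), (array([0.749, 0.01 , 0.027]), 0.58)]
box jar [(array([0.492, 0.17 , 0.187]), 0.68), (array([0.626, 0.012, 0.092]), 0.6)]
box mug [(array([0.347, 0.401, 0.028]), 0.84), (array([0.493, 0.168, 0.184]), 0.66), (array([0.744, 0.007, 0.028]), 0.56)]
1.4
```

View pics/side0.png

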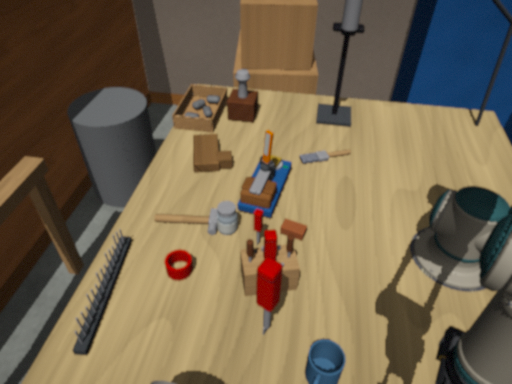

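View pics/top0.png

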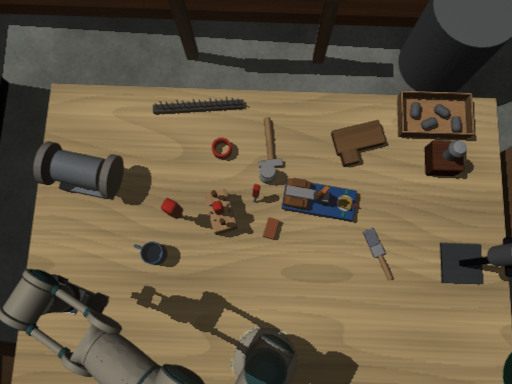

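The side view shows the red screwdriver standing in the block (~(270,250)), with a larger red one in front (~(268,290)) and a small one at (258,220). The blue holder is at (265,185) with the orange lever standing at (268,145). The top view agrees: block at (220,212), holder from (283,195) to (358,210), selector at (345,203).

```bash
cat > h.py <<'E'
from plant import r, gripper_to, inverse_kinematics, vision, models, telemetry
import cv2, numpy as np
from scipy.spatial.transform import Rotation as R
def down(a):
    "tool pointing down, fingers closing along world yaw a"
    m=np.array([[-np.sin(a),np.cos(a),0],[np.cos(a),np.sin(a),0],[0,0,-1]]).T
    q=R.from_matrix(m).as_quat(); return np.r_[q[3],q[:3]]
def cam(c):
    k=vision.get_calibration(c); q=k["orientation"]
    return k,R.from_quat(np.r_[q[1:],q[0]]).as_matrix()
def to_plane(px,z,c,kk=None):
    k,m=kk or cam(c)
    d=m@np.array([(px[0]-k["cx"])/k["fx"],(px[1]-k["cy"])/k["fy"],1]); p=k["position"]
    return p+d*(z-p[2])/d[2]
def shot(c,n=None):
    kk=cam(c); im=vision.snapshot(c)
    if n: cv2.imwrite(f"pics/{n}.png",im[:,:,::-1])
    return im,kk
def marks(t,c,f="mark_of"):
    l=[(np.round(d["at"],4).tolist(),round(d["score"],2)) for d in getattr(models,f)(t,c)]; print(c,t,l); return l
E
python3 - <<'E'
from h import *
k,m=cam("wrist"); print(k,m.round(2),telemetry.current_ee_pos(),telemetry.current_tool_rot())
for n,p in (("w_block",(0.45,0.172,0.42)),("w_hold",(0.50,-0.19,0.42))):
    r.move_to(p,down(np.pi/2)); 
    im,kk=shot("wrist",n); print(n,{a:np.round(b,4).tolist() for a,b in kk[0].items()},telemetry.current_joints().round(2) if hasattr(telemetry.current_joints(),'round') else telemetry.current_joints())
    for t in (("hole","toolblock","screwdriver") if n=="w_block" else ("slot","pivot","lever_tip","workholder")): marks(t,"wrist")
print(telemetry.current_t())
E
```

```text
{'fx': 292.58409334693965, 'fy': 292.58409334693965, 'cx': 258.8830778624248, 'cy': 192.37264968420752, 'position': array([0.13315894, 0.56363557, 0.38509548]), 'orientation': array([0.10072427, 0.81466508, 0.56684975, 0.06969067])} [[ 0.35  0.91  0.23]
 [ 0.94 -0.34 -0.09]
 [-0.    0.24 -0.97]] [0.19977683 0.53921596 0.23049994] [1.27344683e-05 1.76471081e-01 9.84305824e-01 4.61371473e-05]
w_block {'fx': 292.5841, 'fy': 292.5841, 'cx': 258.8831, 'cy': 192.3726, 'position': [0.3789, 0.1724, 0.5742], 'orientation': [0.0863, 0.7016, 0.702, 0.0862]} [ 0.22  0.08  1.3   0.    1.76 -1.35]
wrist hole [([0.4989, 0.1733, 0.0931], 0.79)]
wrist toolblock [([0.4955, 0.171, 0.0031], 0.57)]
wrist screwdriver [([0.496, 0.2544, 0.0216], 0.98), ([0.5467, 0.0738, 0.0093], 0.88), ([0.4972, 0.172, 0.0026], 0.62)]
w_hold {'fx': 292.5841, 'fy': 292.5841, 'cx': 258.8831, 'cy': 192.3726, 'position': [0.4291, -0.1892, 0.5748], 'orientation': [0.0866, 0.7015, 0.7021, 0.0868]} [-0.49  0.17  1.19  0.    1.78 -2.06]
wrist slot [([0.5468, -0.2636, 0.0547], 0.92)]
wrist pivot [([0.5557, -0.1653, 0.1251], 0.81), ([0.496, 0.172, 0.0026], 0.5)]
wrist lever_tip [([0.5493, -0.1754, 0.2323], 0.6)]
wrist workholder [([0.5544, -0.1771, 0.0022], 0.71)]
4.975
```

```bash
python3 - <<'E'
import cv2
a=cv2.imread("pics/w_block.png");b=cv2.imread("pics/w_hold.png")
cv2.imwrite("pics/a.png",cv2.resize(a[90:340,120:440],None,fx=2.4,fy=2.4,interpolation=cv2.INTER_CUBIC))
cv2.imwrite("pics/b.png",cv2.resize(b[90:340,120:440],None,fx=2.4,fy=2.4,interpolation=cv2.INTER_CUBIC))
E
```

```text
(no output)
```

View pics/a.png

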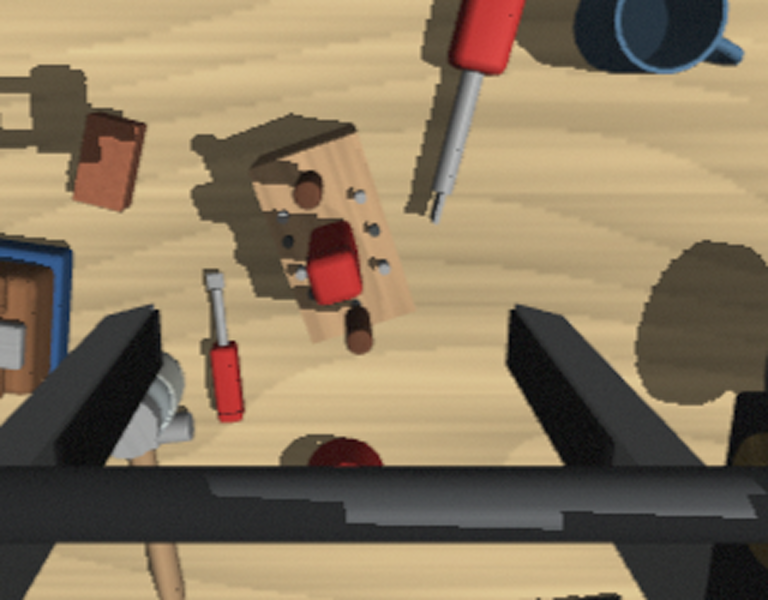

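View pics/b.png

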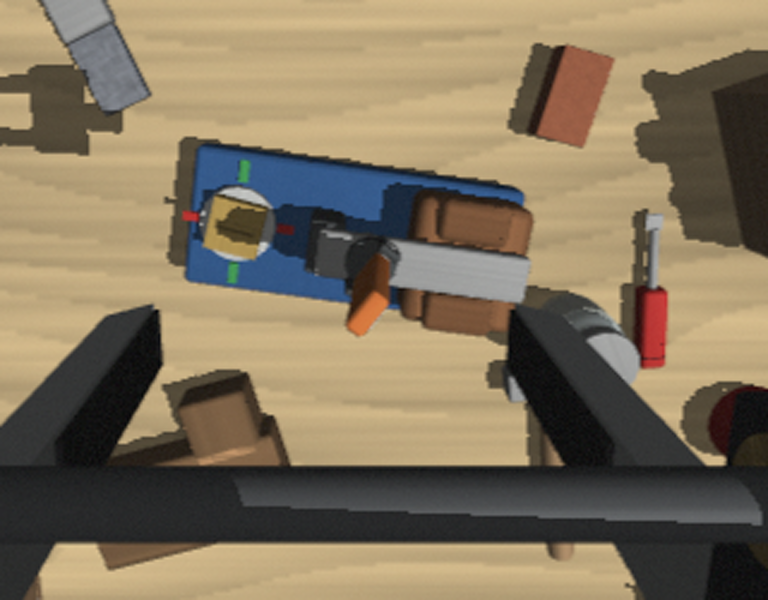

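The first wrist crop shows the block at (330,235), its handle top at (335,275), and the big and small screwdrivers lying flat nearby. The second shows the selector head at (238,225) with its slot roughly along the red marks, which run (190,215) to (285,230). It also shows the orange lever tip at (360,310). Next I'll compute the axes and pick the screwdriver.

```bash
cat > pose.py <<'E'
from h import *
def holder(im,kk):
    hsv=cv2.cvtColor(im,cv2.COLOR_RGB2HSV); H,S,V=cv2.split(hsv)
    blue=((H>100)&(H<125)&(S>130)&(V>50)).astype(np.uint8)
    n,l,s,c=cv2.connectedComponentsWithStats(blue); big=1+np.argmax(s[1:,4]); print("blue",s[big])
    x,y,w,h=s[big,:4]; box=np.zeros_like(blue); box[max(y-12,0):y+h+12,max(x-12,0):x+w+12]=1
    out={}
    for nm,msk in (("green",(H>45)&(H<80)&(S>110)),("red",((H<5)|(H>174))&(S>150))):
        n,l,s,c=cv2.connectedComponentsWithStats((msk&(box>0)).astype(np.uint8))
        out[nm]=[(to_plane(c[i],0.0425,"wrist",kk)[:2].round(4).tolist(),int(s[i,4]),c[i].round(1).tolist()) for i in range(1,n) if s[i,4]>5]
    return out
E
python3 - <<'E'
from pose import *
im,kk=shot("wrist")
for k,v in holder(im,kk).items(): print(k,v)
# block axis
k={'fx':292.584,'fy':292.584,'cx':258.883,'cy':192.373,'position':np.array([.3789,.1724,.5742])}
q=[0.0863,0.7016,0.702,0.0862]; m=R.from_quat(np.r_[q[1:],q[0]]).as_matrix()
f=lambda u,v,z:to_plane((u/2.4+120-.3,v/2.4+90-.3),z,None,(k,m))
a,b=f(355,130,.09),f(412,305,.09); print("block x yaw",np.degrees(np.arctan2(*(b-a)[1::-1])),np.linalg.norm(b-a))
print("handle top centre",f(337,277,.185))
c1,c2=f(308,188,.165),f(359,338,.165); print("chisels",c1,c2,(c1+c2)/2,np.degrees(np.arctan2(*(c2-c1)[1::-1])))
for a,b in (((318,305),(360,294)),((308,263),(352,250)),((308,263),(318,305))):
    d=f(*b,.185)-f(*a,.185); print("edge",np.degrees(np.arctan2(d[1],d[0])),np.linalg.norm(d))
E
```

```text
blue [ 200  150  138   65 2848]
green [([0.5034, -0.2579], 35, [221.3, 160.9]), ([0.5838, -0.2693], 32, [216.6, 203.2])]
red [([0.5383, -0.3006], 27, [198.9, 179.6]), ([0.5487, -0.227], 19, [238.6, 185.1])]
block x yaw 18.620234537217268 0.13262615661001928
handle top centre [0.49423558 0.17409124 0.185     ]
chisels [0.44560578 0.15702914 0.165     ] [0.5396142  0.18789782 0.165     ] [0.49260999 0.17246348 0.165     ] 18.178152812270262
edge 105.42489274586622 0.02535217413100435
edge 107.02102792054933 0.02638831510828144
edge 12.475416991306119 0.026015235986375226
```

```bash
python3 - <<'E'
from pose import *
a=np.radians(-72); P=np.array([.4955,.1725])
r.move_to([*P,.30],down(a)); r.move_l([*P,.151],vel=.15)
gripper_to(.02,45); print(telemetry.current_opening(),telemetry.current_wrist_force(),telemetry.current_ee_pos())
print(r.move_l([*P,.35],vel=.15,guard=25),telemetry.current_opening(),telemetry.current_wrist_force())
shot("side","side1"); marks("tip","side"); im,kk=shot("wrist","w1"); marks("tip","wrist"); marks("hole","wrist")
c,mm=kk
def proj(p): 
    d=mm.T@(np.array(p)-c["position"]); return d[0]/d[2]*c["fx"]+c["cx"],d[1]/d[2]*c["fy"]+c["cy"]
u=proj([*P,.199]); print("tip expected px",u,telemetry.current_t())
s=cv2.imread("pics/side1.png"); w=cv2.imread("pics/w1.png")
u=np.array(u).astype(int); print(marks)
k2=cam("side"); d=k2[1].T@(np.array([*P,.21])-k2[0]["position"]); v=(d[:2]/d[2]*k2[0]["fx"]+[k2[0]["cx"],k2[0]["cy"]]).astype(int); print(v)
g=lambda I,p:cv2.resize(I[max(p[1]-50,0):p[1]+50,max(p[0]-50,0):p[0]+50],(400,400),interpolation=cv2.INTER_CUBIC)
cv2.imwrite("pics/c1.png",np.hstack([g(s,v),g(w,u)]))
E
```

```text
0.029857439352011756 [ 0.15657956 -0.22219665 -0.32191363] [0.49549354 0.17246843 0.15096007]
False 0.030173767629146853 [ 0.89610061 -0.72673057 -0.95139888]
side tip [([0.4898, 0.2526, 0.0218], 0.87), ([0.5403, 0.0708, 0.0086], 0.81), ([0.4961, 0.1747, 0.2052], 0.66)]
wrist tip [([0.4922, 0.2515, 0.0124], 0.91), ([0.544, 0.0703, 0.0098], 0.81), ([0.498, 0.1719, 0.2089], 0.65)]
wrist hole [([0.4981, 0.1722, 0.0903], 0.87)]
tip expected px (np.float64(259.0199840472539), np.float64(185.5032993990132)) 11.8417
<function marks at 0x7fb7a3b70f40>
[271 225]
```

View pics/c1.png

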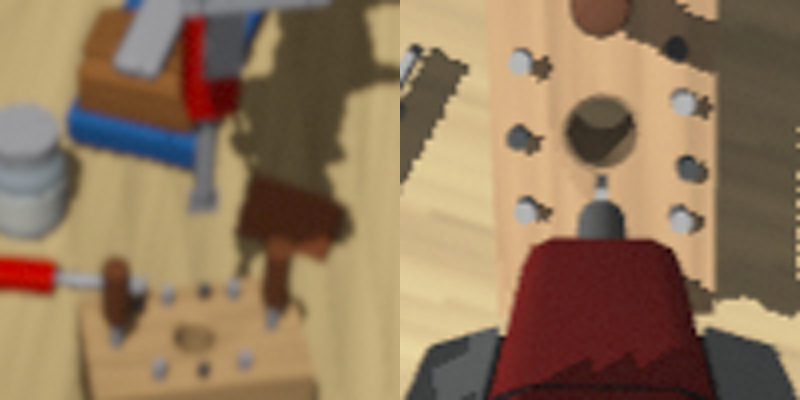

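The crop shows the blade thin along the closing direction, with its tip at (600,180) and centred under the TCP. The blade's wide axis is therefore the tool's x. The small step in z means the tip is 146 mm below the TCP. Now over to the slot.

```bash
python3 - <<'E'
from pose import *
a=np.radians(-8); P=np.array([.5435,-.2637])
r.move_to([*P,.35],down(a)); im,kk=shot("wrist","w2a")
print(holder(im,kk)); marks("slot","wrist")
r.move_l([*P,.225],vel=.15)
im,kk=shot("wrist","w2"); marks("slot","wrist"); marks("tip","wrist"); print(telemetry.current_wrist_force(),telemetry.current_opening(),telemetry.current_t())
c,mm=kk
d=mm.T@(np.array([*P,.064])-c["position"]); u=(d[:2]/d[2]*c["fx"]+[c["cx"],c["cy"]]); print(u); u=u.astype(int)
cv2.imwrite("pics/c2.png",cv2.resize(im[u[1]-60:u[1]+60,u[0]-60:u[0]+60,::-1],(600,600),interpolation=cv2.INTER_CUBIC))
E
```

```text
blue [ 224   60   72  128 4341]
{'green': [([0.5033, -0.2574], 42, [233.8, 164.5]), ([0.5834, -0.2688], 41, [284.6, 164.5])], 'red': [([0.5481, -0.2272], 24, [259.0, 141.5]), ([0.5356, -0.3163], 165, [259.0, 197.1])]}
wrist slot [([0.5412, -0.2628, 0.0554], 0.66)]
wrist slot [([0.5432, -0.267, 0.0542], 0.66), ([0.5581, -0.1676, 0.1232], 0.16)]
wrist tip [([0.5447, -0.2633, 0.0844], 0.77)]
[-0.17677799  0.88134249 -1.64899871] 0.02971893399915718 14.725
[258.73693529 183.88566747]
```

View pics/c2.png

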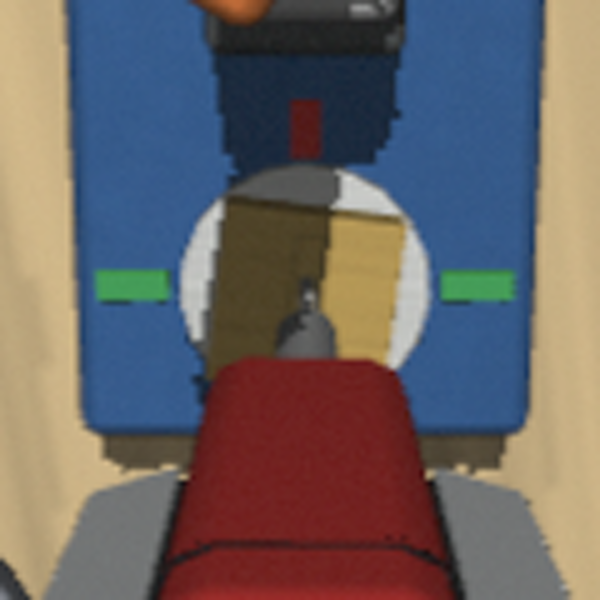

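The crop shows the tip at (309,290), laterally centred on the brass head (edges about 219 and 397 at that row). The head sits about 6.4° clockwise of the plate, so I'll match the blade to that yaw.

```bash
python3 - <<'E'
from pose import *
a=np.radians(-14.4); P=np.array([.5435,-.2637])
r.move_l([*P,.222],rot=down(a),vel=.1)
g=r.move_l([*P,.2015],vel=.03,guard=8)
print(g,telemetry.current_ee_pos(),telemetry.current_wrist_force(),telemetry.current_torque(),telemetry.current_opening(),telemetry.current_t())
E
```

```text
False [ 0.54360018 -0.26376087  0.2015781 ] [ 0.92001365  0.32804149 -1.19510841] [-0.06219408  0.05972507  0.01127436] 0.03021387244626446 15.8167
```

The blade is in the slot with no contact force. Turning in steps while watching the moment.

```bash
python3 - <<'E'
from pose import *
P=np.array([.5435,-.2637])
for d in [-30,-50,-70,-85,-92,-96,-100,-103,-106,-109,-112]:
    r.move_l([*P,.2015],rot=down(np.radians(d)),vel=.15)
    t=np.array(telemetry.current_torque()); f=np.array(telemetry.current_wrist_force()); q=telemetry.current_tool_rot()
    m=R.from_quat(np.r_[q[1:],q[0]]).as_matrix(); print(d,np.degrees(np.arctan2(m[1,1],m[0,1])).round(2),t.round(3),f.round(2),round(telemetry.current_opening(),4),round(telemetry.current_t(),2))
    if abs(t[2])>.45: break
E
```

```text
-30 -29.87 [-0.01   0.158  0.02 ] [-0.36 -0.78 -0.73] 0.0296 16.24
-50 -49.84 [0.102 0.389 0.019] [-1.18  0.62  0.69] 0.0301 16.74
-70 -69.84 [0.51  0.464 0.121] [-0.7   1.35  2.07] 0.03 17.24
-85 -84.8 [0.837 0.459 0.084] [-1.63  2.14  1.35] 0.0298 17.65
-92 -91.76 [1.077 0.485 0.056] [-0.46  3.36  0.7 ] 0.0296 17.93
-96 -95.79 [1.34  0.507 0.048] [-1.35  4.28  2.94] 0.0299 18.18
-100 -99.82 [1.564 0.526 0.091] [0.01 4.91 2.34] 0.0298 18.43
-103 -102.85 [1.583 0.489 0.095] [-0.96  4.49  0.98] 0.0299 18.68
-106 -105.84 [1.65  0.46  0.015] [-1.02  5.    0.75] 0.0294 18.93
-109 -108.84 [1.607 0.4   0.089] [-1.07  4.75  0.57] 0.0301 19.18
-112 -111.82 [1.694 0.358 0.24 ] [-0.66  5.3   0.99] 0.0296 19.43
```

```bash
python3 - <<'E'
from pose import *
P=np.array([.5435,-.2637])
def rep(d):
    t=np.array(telemetry.current_torque()); f=np.array(telemetry.current_wrist_force()); print(d,t.round(3),f.round(2)); return t
for d in [-114,-116,-118]:
    r.move_l([*P,.2015],rot=down(np.radians(d)),vel=.15)
    if abs(rep(d)[2])>.45: break
for d in [-106,-99]: r.move_l([*P,.2015],rot=down(np.radians(d)),vel=.15); rep(d)
print(r.move_l([*P,.235],vel=.06,guard=15)); rep('up')
r.move_l([*P,.33],vel=.2)
im,kk=shot("wrist","w3"); marks("tip","wrist");print(telemetry.current_opening(),telemetry.current_t())
c,mm=kk
d=mm.T@(np.array([*P,.064])-c["position"]); u=(d[:2]/d[2]*c["fx"]+[c["cx"],c["cy"]]).astype(int)
cv2.imwrite("pics/c3.png",cv2.resize(im[u[1]-50:u[1]+70,u[0]-60:u[0]+60,::-1],(600,600),interpolation=cv2.INTER_CUBIC))
E
```

```text
-114 [1.761 0.4   0.335] [-0.7   5.32  1.8 ]
-116 [1.734 0.374 0.487] [-1.17  6.16  1.76]
-106 [1.482 0.333 0.048] [-0.76  4.53  0.06]
-99 [1.014 0.358 0.012] [-0.78  3.35 -2.09]
False
up [0.046 0.106 0.016] [-0.98  0.26 -2.28]
wrist tip [([0.547, -0.2625, 0.1887], 0.8), ([0.5446, 0.0729, 0.0108], 0.61)]
0.029825600428068585 21.9583
```

View pics/c3.png

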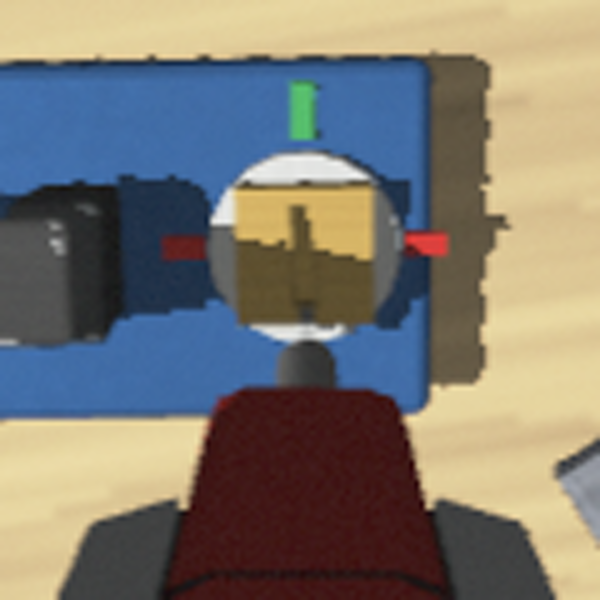

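The slot now runs vertically to the green mark at (303,110), and the head is square to the plate. Returning the screwdriver, lifted high enough to clear the lever.

```bash
python3 - <<'E'
from pose import *
a=np.radians(-72); P=np.array([.4955,.1725])
r.move_l([.5435,-.2637,.42],vel=.25)
r.move_to([*P,.42],down(a)); r.move_l([*P,.27],vel=.2)
print(r.move_l([*P,.1515],vel=.08,guard=12),telemetry.current_ee_pos(),telemetry.current_wrist_force())
gripper_to(.085); r.hold(.2)
r.move_l([*P,.30],vel=.2)
im,kk=shot("wrist","w4"); marks("screwdriver","wrist")
B=np.array([.5574,-.1647])
r.move_to([B[0]-.02,B[1],.42],down(np.radians(-98)))   # view of the lever
im,kk=shot("wrist","w5")
for t in ("pivot","lever_tip"): marks(t,"wrist")
print(telemetry.current_t())
shot("side","side5")
for t in ("pivot","lever_tip"): marks(t,"side")
cv2.imwrite("pics/c5.png",np.hstack([cv2.resize(cv2.imread("pics/w5.png")[80:280,160:360],(400,400),interpolation=2),cv2.resize(cv2.imread("pics/w4.png")[80:280,160:360],(400,400),interpolation=2)]))
E
```

```text
False [0.49589103 0.17257075 0.15202109] [ 0.26580197  0.08624108 -1.14031521]
wrist screwdriver [([0.5482, 0.0728, 0.01], 0.98), ([0.4961, 0.1711, 0.0038], 0.73), ([0.497, 0.2511, 0.0223], 0.64)]
wrist pivot [([0.4961, 0.1723, 0.0903], 0.74), ([0.5537, -0.1646, 0.1233], 0.61)]
wrist lever_tip [([0.5369, -0.1874, 0.2263], 0.56)]
30.275
side pivot [([0.5626, -0.1625, 0.1265], 0.65), ([0.3421, 0.3951, 0.0005], 0.64), ([0.4967, 0.1723, 0.0003], 0.47), ([0.5566, -0.1802, 0.0032], 0.42)]
side lever_tip [([0.5431, -0.1878, 0.2316], 0.71), ([0.4534, -0.0088, 0.0015], 0.67)]
```

View pics/c5.png

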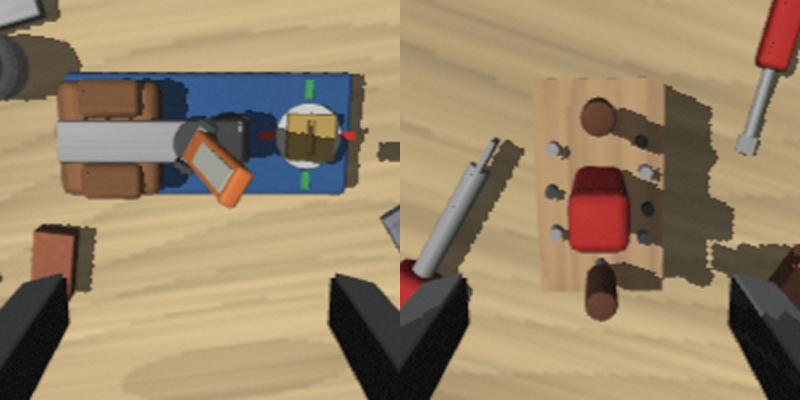

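The right half shows the screwdriver standing back in its hole. The left half shows the lever leaning, with its base at (195,145) and tip end at (235,200). It has probably been nudged about 0.25 rad, so I'll first measure its yaw and then bring it upright as the grip centres on the bolt axis.

```bash
python3 - <<'E'
from pose import *
im=cv2.cvtColor(cv2.imread("pics/w5.png"),cv2.COLOR_BGR2RGB); kk=cam("wrist")
c,mm=kk
def proj(p): d=(np.asarray(p)-c["position"])@mm; return d[:,:2]/d[:,2:]*c["fx"]+[c["cx"],c["cy"]]
H,S,V=cv2.split(cv2.cvtColor(im,cv2.COLOR_RGB2HSV))
o=((H>5)&(H<16)&(S>190)&(V>100)).astype(np.uint8); o[:130]=0;o[200:]=0;o[:,:235]=0;o[:,300:]=0
pts=cv2.findNonZero(o)[:,0]; print(pts.min(0),pts.max(0),o.sum())
hull=np.zeros_like(o); cv2.fillConvexPoly(hull,cv2.convexHull(pts),1)
# fit q (bolt), lever angle th by silhouette overlap
from scipy.optimize import differential_evolution
def mask(v):
    q,th=v[:2]; y=np.radians(82)+q
    x=np.array([np.cos(y),np.sin(y),0]); yy=np.array([-np.sin(y),np.cos(y),0]); z=np.array([0,0,1.])
    l=np.cos(th)*z+np.sin(th)*x; n=np.cos(th)*x-np.sin(th)*z
    o0=np.array([.5574+v[2],-.1647+v[3],.123+.0016*q])
    p=[o0+s*l+a*.013*yy+b*.006*n for s in (v[4],.106) for a in (-1,1) for b in (-1,1)]
    m=np.zeros((384*4,512*4),np.uint8); cv2.fillConvexPoly(m,cv2.convexHull((proj(p)*4+1.5).astype(np.int32)),1)
    return cv2.resize(m*255,(512,384),interpolation=cv2.INTER_AREA)/255.
res=differential_evolution(lambda v:np.abs(mask(v)-hull).sum(),[(1.4,3.2),(0,.6),(-.003,.003),(-.003,.003),(.0,.04)],seed=1,maxiter=60,popsize=12)
print(res.x.round(4),res.fun)
E
```

```text
Traceback (most recent call last):
TypeError: 'NoneType' object is not subscriptable
```

```bash
cat > fit.py <<'E'
from pose import *
from scipy.optimize import differential_evolution
def fit(im,kk,box):
    c,mm=kk
    def proj(p): d=(np.asarray(p)-c["position"])@mm; return d[:,:2]/d[:,2:]*c["fx"]+[c["cx"],c["cy"]]
    H,S,V=cv2.split(cv2.cvtColor(im,cv2.COLOR_RGB2HSV)); x0,x1,y0,y1=box
    o=np.zeros_like(H); o[y0:y1,x0:x1]=((H>5)&(H<16)&(S>170)&(V>130))[y0:y1,x0:x1]
    n,l,s,_=cv2.connectedComponentsWithStats(o,connectivity=8); big=1+np.argmax(s[1:,4]); print(s[big])
    pts=cv2.findNonZero((l==big).astype(np.uint8))[:,0]
    hull=np.zeros_like(o); cv2.fillConvexPoly(hull,cv2.convexHull(pts),1)
    def mask(v):
        q,th=v[:2]; y=np.radians(82)+q
        x=np.array([np.cos(y),np.sin(y),0]); yy=np.array([-np.sin(y),np.cos(y),0]); z=np.array([0,0,1.])
        l=np.cos(th)*z+np.sin(th)*x; n=np.cos(th)*x-np.sin(th)*z
        o0=np.array([.5574+v[2],-.1647+v[3],.123+.0016*q])
        p=[o0+s*l+a*.013*yy+b*.006*n for s in (v[4],.106) for a in (-1,1) for b in (-1,1)]
        m=np.zeros((384*4,512*4),np.uint8); cv2.fillConvexPoly(m,cv2.convexHull((proj(p)*4+1.5).astype(np.int32)),1)
        return cv2.resize(m*255,(512,384),interpolation=cv2.INTER_AREA)/255.
    res=differential_evolution(lambda v:np.abs(mask(v)-hull).sum(),[(1.,3.3),(0,.6),(-.003,.003),(-.003,.003),(.0,.04)],seed=1,maxiter=40,popsize=10)
    print(res.x.round(4),res.fun,hull.sum()); return res.x
E
python3 - <<'E'
from fit import *
im=cv2.cvtColor(cv2.imread("pics/w5.png"),cv2.COLOR_BGR2RGB); print(im[176:184:2,272:282:2].reshape(-1,3)[:12].tolist())
fit(im,cam("wrist"),(235,300,130,200))
E
```

```text
[[214, 126, 66], [216, 123, 65], [207, 114, 61], [196, 109, 57], [168, 96, 51], [219, 131, 69], [210, 117, 62], [200, 112, 59], [189, 106, 55], [159, 128, 91], [215, 121, 64], [203, 114, 60]]
[252 146  34  37 291]
[ 2.7069e+00  2.8180e-01 -2.0000e-04  2.2000e-03  1.1300e-02] 115.27058823529413 648
```

```bash
python3 - <<'E'
from fit import *
B=np.array([.5574,-.1640]); a=np.radians(55)
gripper_to(.094)
r.move_to([*B,.36],down(a)); print(r.move_l([*B,.212],vel=.15,guard=10))
gripper_to(.0,10); print(telemetry.current_opening(),np.round(telemetry.current_wrist_force(),2),np.round(telemetry.current_torque(),3))
gripper_to(.0,40); print(telemetry.current_opening(),np.round(telemetry.current_wrist_force(),2),np.round(telemetry.current_torque(),3),telemetry.current_t(),telemetry.current_ee_pos())
shot("side","side6"); marks("lever_tip","side"); marks("pivot","side")
E
```

```text
False
0.012351518076127466 [-0.74 -0.38  0.63] [-0.045 -0.127 -0.124]
0.011644394681942229 [1.48 1.29 0.  ] [ 0.229 -0.24  -0.168] 35.6417 [ 0.55774349 -0.16356633  0.21207174]
side lever_tip [([0.5606, -0.163, 0.236], 0.47)]
side pivot [([0.5602, -0.1619, 0.1274], 0.72)]
```

Gripped at 11.6 mm and upright. Turning clockwise to snug.

```bash
python3 - <<'E'
from fit import *
B=np.array([.5574,-.1640])
for d in [30,0,-30,-60,-80,-90,-95,-98,-101,-104,-107,-110]:
    r.move_l([*B,.212-.0016*np.radians(55-d)],rot=down(np.radians(d)),vel=.15)
    t=np.array(telemetry.current_torque()); f=np.array(telemetry.current_wrist_force()); print(d,t.round(3),f.round(2),round(telemetry.current_opening(),4),round(telemetry.current_t(),2))
    if abs(t[2])>.5: break
E
```

```text
30 [ 0.502 -0.558 -0.164] [1.02 2.09 0.45] 0.0121 36.38
0 [ 0.703 -0.854 -0.082] [ 3.65  3.06 -0.07] 0.0116 37.05
-30 [ 0.705 -0.988 -0.094] [ 3.44  3.88 -0.49] 0.0116 37.73
-60 [ 0.684 -0.886 -0.206] [ 4.53  3.52 -0.39] 0.0118 38.4
-80 [ 0.582 -0.92  -0.141] [4.11 3.76 0.42] 0.012 38.9
-90 [ 0.569 -0.893 -0.099] [ 4.12  2.66 -0.24] 0.0118 39.23
-95 [ 0.593 -0.887 -0.153] [ 3.62  1.94 -0.03] 0.0118 39.48
-98 [ 0.645 -0.833 -0.018] [4.61 3.3  0.42] 0.0117 39.73
-101 [ 0.675 -0.795  0.811] [3.53 2.05 0.95] 0.0119 39.98
```

Hard stop reached (the moment jumped to 0.81 N·m at −101°). Release and fold along an arc.

```bash
python3 - <<'E'
from fit import *
B=np.array([.5574,-.1640]); y=np.radians(82); x=np.array([np.cos(y),np.sin(y)])
gripper_to(.06); e=telemetry.current_ee_pos(); r.move_l([e[0],e[1],.30],vel=.2)
shot("side","side7"); marks("lever_tip","side")
gripper_to(0,20)
a=np.radians(-8); n=r.nose_length
r.move_l([*(B-.06*x),.30],rot=down(a),vel=.25)
rho=.085
pt=lambda th,e=0:[*(B+x*(rho*np.sin(th)-.006*np.cos(th)-.008+e)),.123+rho*np.cos(th)+.006*np.sin(th)+n]
p=pt(0); r.move_l([*(B-.04*x),p[2]],vel=.15)
for th in np.arange(0,1.5,.15):
    g=r.move_l(pt(th),vel=.12,guard=20)
    if g: break
print(th,g,np.round(telemetry.current_wrist_force(),2))
q=pt(np.pi/2); q[2]-=.004
print(r.move_l(q,vel=.03,guard=12),telemetry.current_ee_pos()[2]-n,np.round(telemetry.current_wrist_force(),2),telemetry.current_t())
E
```

```text
side lever_tip [([0.5606, -0.1625, 0.2319], 0.52)]
1.3499999999999999 False [ 0.67 -0.26 -0.29]
True 0.12855511054721253 [-1.87  0.84  7.85] 48.3
```

```bash
python3 - <<'E'
from fit import *
e=telemetry.current_ee_pos(); r.move_l([*e[:2],.30],vel=.2)
B=np.array([.5574,-.164]); r.move_to([.49,-.19,.42],down(np.radians(-98)))
shot("wrist","w8"); marks("lever_tip","wrist"); shot("side","s8"); marks("lever_tip","side"); marks("screwdriver","side"); print(telemetry.current_t(),np.round(telemetry.current_wrist_force(),2))
w=cv2.imread("pics/w8.png"); s=cv2.imread("pics/s8.png")
cv2.imwrite("pics/c8.png",np.hstack([cv2.resize(w[60:260,150:350],(400,400),interpolation=2),cv2.resize(s[120:320,180:380],(400,400),interpolation=2)]))
E
```

```text
wrist lever_tip [([0.5741, -0.0608, 0.1226], 0.64)]
side lever_tip [([0.5777, -0.057, 0.1245], 0.66)]
side screwdriver [([0.4962, 0.2519, 0.0224], 0.81), ([0.5399, 0.0678, 0.01], 0.51), ([0.3703, -0.3848, 0.0032], 0.37)]
50.65 [-1.04 -0.67  0.57]
```

View pics/c8.png

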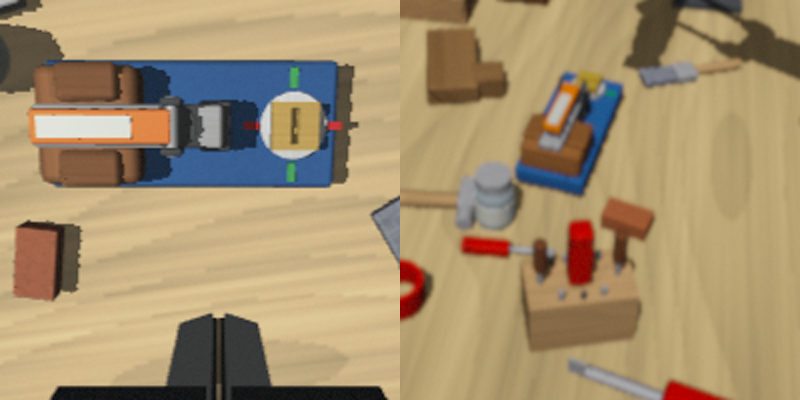

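The orange lever lies flat along the strap (left half, (30–170,127)), and the slot lines up with the green marks at (293,75) and (291,172). The screwdriver stands in its hole (right half, (580,250)).

```bash
python3 -c "
from plant import r
print(r.sign_off())"
```

```text
the job is handed in; nothing more can be done
None
```

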